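# Seat a box camera in the datum corner and hold it there

## Robot

A 7-joint arm with a two-finger parallel gripper is mounted at the origin on the work surface. World frame = base frame: x ahead of the robot, y to its left, z up, the work surface at z = 0. Lengths are in m, angles in rad, forces in N, time in s.
With the tool pointing down it reaches from about 0.375 to 0.925 m from the base axis. Payload 3.1 kg.
Tool frame: the origin (TCP) lies where the fingers leave the gripper's body, on its centre line; the fingertips stand 73 mm ahead of it and the grasp point (between the pads) lies 54 mm ahead of it (manip.grip_depth is the distance from the TCP to the grasp point, in m); z points along the fingers, y is the line along which they close (so a half turn about z gives the same grasp; the last joint's range is limited). The gripper opens to 85 mm and grips with 20 to 120 N. Pads are 22 mm wide; open, the fingers measure 114 mm over their backs; the gripper's body (76 mm by 85 mm) begins 54 mm behind the grasp point. The pads swing forward as they close: fully open they stand 13 mm farther back than shut.
Start: joints at [1.04, 0.383, 0.044, 1.598, -0.018, 1.161, -0.05], TCP at [0.273, -0.59, 0.304] pointing down, gripper open.
Joint ranges: [-2.61, 2.61], [-0.41, 2.15], [-1.48, 1.57], [0, 2.5], [-1.57, 4.71], [0.05, 1.97], [-2.85, 2.85]. Speed limits (rad/s): [2.79, 2.79, 3.14, 3.14, 3.14, 3.14, 3.14].

## Interface

Orientations are given as [roll, pitch, yaw] about the fixed x, y, z axes, in that order (R = Rz(yaw) Ry(pitch) Rx(roll)).
In Python, from workcell import manip gives the robot as it stands. The module is installed in compiled form; this text tells all that it offers.
- The arm moves only by the tool carry_out, never from a script. Its argument "moves" is text: rows parted by semicolons, each of 7 numbers parted by spaces: the closure, from 0 (fully open) to 1 (shut), then the shift along the world's x, y, z as a fraction of full scale, then the turn, a rotation vector about the world's x, y, z as a fraction of full scale. A call has exactly 8 rows; each row shifts and turns the commanded pose from where the row before left it; what a row does not reach is not made up. Full scale, the value 1, is 6 cm for a shift and pi/4 rad for a turn. A row lasts 1/8 s, in which the tool goes at most 62.5 mm and 10.7 degrees, less where a joint would pass 70% of its speed; a pose out of reach is approached as far as the arm can. A call with a number of a shift or a turn outside -1 to 1 is refused whole. A call with a gripper value outside its range is refused whole. The fingers move at their own pace and stop on an object; "squeeze" is the grip in N (left out, the last holds). Time passes only in rows, so rows that do not move let the fingers close, or fill a call up. It gives the time, the measured TCP pose, the force, the opening and the grip force at its end, in the units of the state.
- manip.sense(): the state, without advancing time (a new reading comes with each control period).
- manip.capture(name): name is "scene" or "top"; returns (picture, depth): 400x640x3 uint8, red, green, blue; 400x640 float32, m along the optical axis (not along the pixel's ray), 0 where there is no reading.
- manip.camera_params(name): a dict with "intrinsics" (3x3 intrinsics, pixels), "R" (3x3) and "t" (3): a world point X has camera coordinates R X + t. Camera axes: x right, y down, z forward; pixel columns grow to the right and rows downward; lengths in m; the calibration is good to about 2 mm. A picture is of the moment at which its call begins. camera_params takes no time and is no camera call.
- manip.close_job(): hands the job in; it is judged then, once.
Trained networks look in the newest picture that a camera, given by its name, has taken for a name from the list of things; names that differ only in an ending like _2 or _b are one class to them, and where a whole thing is asked for, a point or a joint stands for the part that bears it (a point fixed in the world has none). Each returns a list of dicts, best first, with "confidence" (0 to 1); they miss things now and then, are a little off and sometimes report something else, mostly with a low value. They report only what shows in the picture. A call takes as long as a camera call. They do not tell look-alikes from the thing itself.
- manip.boxes_of(name, camera): "centre" ([x, y, z] in m, in the coordinates of the camera as it stood for that picture, good to about 4 mm: the middle of the surface that is visible of it).
- manip.regions_of(name, camera): "region" (400x640 bool, what is visible of it).
The state is a dict: "time": time; "q": joint angles; "joint_velocities": joint speeds; "joint_torque": joint torques, N m; "tcp_pos": TCP position; "orientation": TCP orientation; "contact_force": force on the tool from outside, world axes, zero at the start; "wrist_torque": the same for the moment, N m; "width": finger opening in m; "grip_force": force on a finger pad.
Only numpy, scipy, OpenCV 4.12 (cv2) and the standard library are available. Lean on these libraries where they do the work, as an engineer would, in place of code of your own. Each camera call takes 0.05 s, during which the arm holds its last target. There are 200 camera calls.

## Task

First swing the raised stop on the fence all the way down, then bring the loose box camera into the corner: its long side flush along the fence, its back end touching the lowered stop, its lens pointing away from the stop, standing flat on the bench. Finish while holding it there with one steady diagonal push that presses the camera firmly against the fence and down onto the bench together; do not let go or ease off at the end. Leave the other things on the bench alone.

Things in the scene. Friction and masses are not known exactly. Their poses are not given: they have to be found in the camera images.
- table: the dark steel optical bench, top at z = 0 (its origin is of no use)
- fence: fixed fence: bare aluminium strip bolted to the bench, 20 mm thick (x), 300 mm long (y), 18 mm high. Origin: centre of its underside. Working face: the long face on its -x side (towards the robot), at x = -10 mm. A flip-down steel stop is hinged on top; two hinge cheeks over the strip (y 43 to 77 mm) rise to 46 mm above the bench
- stop (a joint): hinge angle of the flip stop: 0 = all the way down (level, at its limit), positive = raised. Starts at 0.55 to 1.0 rad and stays where left (hinge friction 0.15 N m: a few newtons push it down). A steel arm 16 mm wide, 14 mm thick, 95 mm long from the hinge, with a blade 25 mm deep under it. Down, its top is 41 mm above the bench and it ends 3 mm above it
- stop_hinge (a point): the stop's hinge, at x = 0, y = 60 mm, z = 34 mm in the fence's frame, with the fence's axes. The hinge turns about y; down, the arm reaches to -x, its blade from 14 to 78 mm out; raised, it points up and to -x. The camera meets the arm's side that faces the fence's -y, at y = 52 mm in the fence's frame
- camera_center (a point): centre of the loose camera's bare aluminium box, 80 mm long (x), 40 wide (y), 60 high (z), 30 mm above its underside. A black lens barrel (30 mm across, 30 long) sticks out of its +x end; its back is the -x end. 0.25 to 0.42 kg. Its upper 35 mm can be held across the width with the fingers passing over the fence. Seated, this point is at x = -30, y = 12 mm in the fence's frame
- wash_bottle: bystander: white plastic bottle, 56 mm across, 130 mm high, origin at the centre of its underside
- post: bystander: steel post 25 mm across on a 42 mm round foot, 82 mm high, origin at the centre of its underside
- driver: bystander: screwdriver with black handle, lying along its x, about 200 mm long
- lens_case: bystander: flat black case 70 x 50 x 30 mm, origin at the centre of its underside
Things that resemble listed ones, but are neither listed nor needed, are in the scene too. What is shaped like the part that bears camera_center but pink is not meant.

How it is judged:
By the outcome, as a careful person would: the job done as asked, in the order asked, and still so for the second after the job is handed in, while the arm keeps its last pose, push and grip.
It also fails if it takes over 64 s, if anything falls off the work surface, if the arm or the gripper's body presses on something with over 40 N, if the wrist force passes 120 N, or if a joint passes its speed limit or range.

## Working session

There is one attempt and no reset: what is moved stays moved. The work goes in short steps, Python scripts to look and compute and a tool call to move; the robot and the scene stay as the last step left them, time stands still between calls to the robot, and variables do not carry over. Pictures are saved under pics/ and viewed, at most 10 in all, crops included, and the job is handed in when it is done.

Besides the shell and the picture viewer there is one more tool, called after ">>>" by a JSON object that holds its "op" and its "data". carry_out: Moves the arm, as the interface text tells. Its arguments: {"type":"object","properties":{"moves":{"type":"string"},"squeeze":{"type":"number"}},"required":["moves"]}

```bash
mkdir -p pics
cat > h.py <<'E'
from workcell import manip
import numpy as np, cv2
def world(cam,depth):
    p=manip.camera_params(cam);K=np.array(p["intrinsics"]);R=np.array(p["R"]);t=np.array(p["t"])
    v,u=np.mgrid[0:400,0:640]
    c=np.stack([(u-K[0,2])/K[0,0]*depth,(v-K[1,2])/K[1,1]*depth,depth],-1)
    W=(c-t)@R; W[depth==0]=np.nan
    return W
def c2w(cam,c):
    p=manip.camera_params(cam);return (np.array(c)-p["t"])@np.array(p["R"])
E
python3 - <<'E'
from h import *
for c in("scene","top"):
    im,d=manip.capture(c);cv2.imwrite(f"pics/{c}0.png",im[...,::-1]);np.savez(f"{c}0.npz",im=im,d=d)
    for n in("fence","stop","camera_center","wash_bottle","post","driver","lens_case"):
        print(c,n,[(round(b["confidence"],2),c2w(c,b["centre"]).round(3).tolist()) for b in manip.boxes_of(n,c)])
s=manip.sense();print(s["tcp_pos"],s["orientation"],s["contact_force"],s["width"])
E
```

```text
scene fence [(0.61, [0.644, 0.069, 0.018])]
scene stop [(0.71, [0.602, 0.127, 0.057]), (0.5, [0.428, 0.344, 0.02])]
scene camera_center [(0.97, [0.366, -0.241, 0.046]), (0.96, [0.383, -0.024, 0.041]), (0.88, [0.607, -0.211, 0.043]), (0.6, [0.481, -0.171, 0.042]), (0.36, [0.679, 0.178, -0.001])]
scene wash_bottle [(0.88, [0.484, -0.385, 0.063]), (0.54, [0.642, 0.068, 0.016])]
scene post [(0.59, [0.712, -0.283, 0.036])]
scene driver [(0.74, [0.426, 0.343, 0.022])]
scene lens_case [(0.73, [0.646, 0.335, 0.027])]
top fence [(0.79, [0.631, 0.038, 0.019])]
top stop [(0.63, [0.602, 0.118, 0.071]), (0.36, [0.474, -0.392, 0.09])]
top camera_center [(0.82, [0.367, -0.055, 0.057]), (0.72, [0.592, -0.221, 0.061]), (0.71, [0.36, -0.254, 0.058]), (0.58, [0.46, -0.189, 0.058])]
top wash_bottle [(0.63, [0.476, -0.392, 0.093])]
top post [(0.45, [0.701, -0.294, 0.037])]
top driver [(0.66, [0.417, 0.331, 0.025])]
top lens_case [(0.8, [0.639, 0.325, 0.033])]
[ 0.27266951 -0.59006711  0.30393456] [ 3.14150144e+00 -2.51313392e-05  4.32896699e-01] [ 0.35377519 -0.59998796  0.5135503 ] 0.08521338460581153
```

View pics/scene0.png

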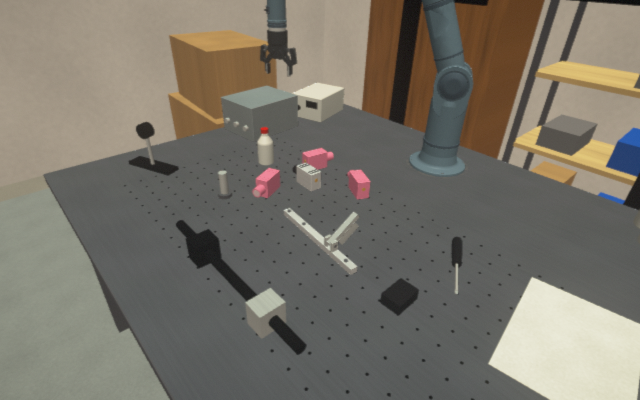

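View pics/top0.png

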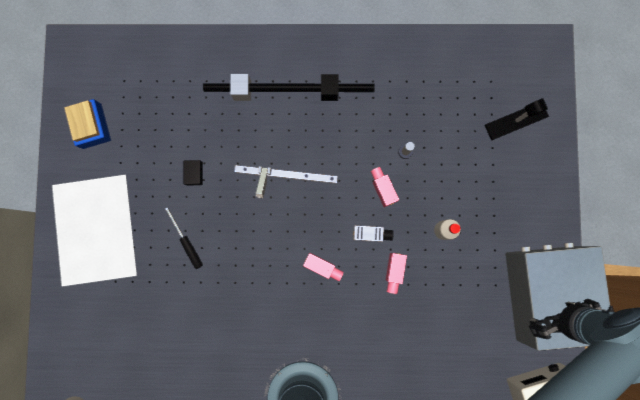

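The scene view shows the bare-aluminium camera at (308,177) among three pink look-alikes, and the fence from (285,210) to (353,268) with its raised stop at (342,230). In the top view the camera is at (370,234) with its lens towards the right (-y), the fence runs from (235,168) to (337,180), and the stop is at (262,183). Next I'll measure the poses precisely.

```bash
python3 - <<'E'
from h import *
f=np.load("top0.npz");im=f["im"].astype(int);W=world("top",f["d"]);z=W[...,2]
print("table z",np.nanmedian(z[200:220,240:340]))
def rect(m,name):
    P=W[m][:,:2]; r=cv2.minAreaRect((P*1000).astype(np.float32)); print(name,m.sum(),np.round(r[0],1),np.round(r[1],1),round(r[2],2),"z",np.round(np.percentile(W[m][:,2],[5,50,95]),4)); return r
v,u=np.mgrid[0:400,0:640]
br=im.min(-1)>120
m=br&(u>228)&(u<345)&(v>160)&(v<190)&(z>.010)&(z<.026); 
m[:, 250:275]=False
rect(m,"fence")
P=W[m][:,:2]; vx,vy,x0,y0=cv2.fitLine(P.astype(np.float32),cv2.DIST_HUBER,0,.001,.001).ravel(); print("fence dir",np.degrees(np.arctan2(vy,vx)),x0,y0)
m=(u>345)&(u<398)&(v>222)&(v<246)&(z>.05)&(z<.07)
rect(m,"camtop")
m2=(u>345)&(u<400)&(v>222)&(v<246)&(z>.02)
rect(m2,"cam+lens")
ml=(u>380)&(u<400)&(v>222)&(v<246)&(z>.02)&(z<.052); rect(ml,"lens")
m=(u>250)&(u<275)&(v>160)&(v<202)&(z>.05); rect(m,"stop")
# scene view top of camera
f=np.load("scene0.npz");W=world("scene",f["d"]);z=W[...,2];im=f["im"].astype(int)
print("table z scene",np.nanmedian(z[200:230,380:430]))
x,y=W[...,0],W[...,1]
sat=(im.max(-1)-im.min(-1))<50
rect(sat&(abs(x-.465)<.06)&(abs(y+.18)<.09)&(z>.055)&(z<.065),"camtop scene")
rect((abs(x-.64)<.05)&(abs(y-.03)<.2)&(z>.012)&(z<.024)&(im.min(-1)>110),"fence scene")
st=(abs(x-.61)<.08)&(abs(y-.12)<.03)&(z>.04);rect(st,"stop scene")
q=W[st]; i=q[:,2].argmax(); print("stop highest",q[i])
for s in np.arange(.04,.13,.01):
    k=abs(q[:,2]-s)<.005
    if k.any(): print(round(s,3),q[k].mean(0).round(3))
E
python3 - <<'E'
import cv2
a=cv2.imread("pics/top0.png")[150:260,220:420];b=cv2.imread("pics/scene0.png")[140:280,230:400]
a=cv2.resize(a,None,fx=3.9,fy=3.9,interpolation=2)[:,:];cv2.imwrite("pics/c1.png",a)
E
```

```text
table z 0.0010505313424994233
fence 520 [637.3  54.9] [299.6  20.8] 84.1 z [0.0141 0.0188 0.0233]
fence dir 84.11164 0.63464934 0.03237303
camtop 419 [ 464.1 -194.2] [104.2  39.7] 86.76 z [0.0563 0.0609 0.0649]
cam+lens 529 [ 463.9 -197.6] [111.   39.8] 86.73 z [0.0393 0.0601 0.0645]
lens 99 [ 461.6 -238.2] [25.8 29.4] 1.25 z [0.0361 0.0435 0.0487]
stop 170 [608.5 120.1] [25.5 90.9] 80.18 z [0.053  0.0736 0.0949]
table z scene -0.0003703709329312929
camtop scene 171 [ 465.1 -179.3] [82.  44.4] 88.29 z [0.0564 0.0595 0.0612]
fence scene 605 [636.3  57. ] [301.4  21.9] 84.31 z [0.0134 0.0176 0.02  ]
stop scene 435 [608.5 121.4] [36.3 88.4] 81.78 z [0.0419 0.0583 0.0886]
stop highest [0.57119623 0.13111184 0.09520491]
0.04 [0.627 0.121 0.043]
0.05 [0.62  0.122 0.049]
0.06 [0.603 0.124 0.06 ]
0.07 [0.597 0.124 0.07 ]
0.08 [0.585 0.125 0.08 ]
0.09 [0.575 0.124 0.089]
0.1 [0.571 0.126 0.095]
```

View pics/c1.png

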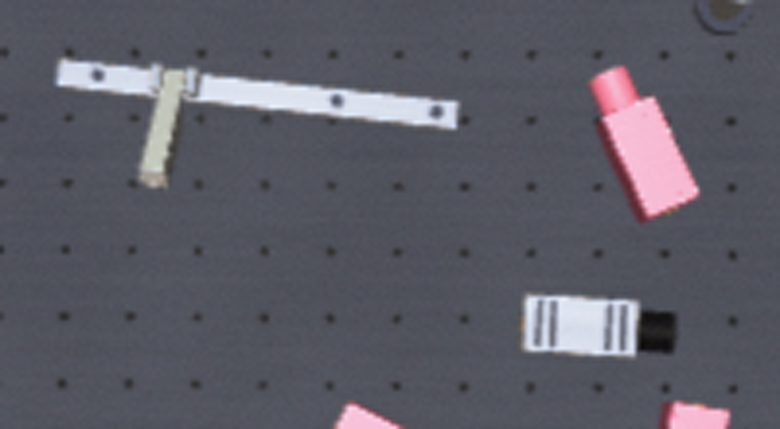

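The crop shows the camera box (523–637, 295–355) with its lens at (657,332), and the fence from (60,70) to (458,115). From these:
- **Fence:** origin at (0.637, 0.056), yaw -5.8°.
- **Stop hinge:** (0.643, 0.116).
- **Camera:** box centre at (0.465, -0.183).
- **Seated point:** (0.608, 0.071).

The sizes agree with those given (300×20, 80×40 plus a 30 mm lens). I'll start with the stop, fingers shut.

>>> {"op": "carry_out", "data": {"moves": "1 .32 .74 0 0 0 .0825;1 .32 .74 0 0 0 .0825;1 .32 .74 0 0 0 .0825;1 .32 .74 0 0 0 .0825;1 .32 .74 0 0 0 .0825;1 .32 .74 0 0 0 .0825;1 .32 .74 0 0 0 .0825;1 .32 .74 0 0 0 .0825", "squeeze": 30}}

```text
time: 1.8
tcp_pos: [0.4268, -0.2334, 0.3043]
orientation: [3.14, -0.0, 0.953]
contact_force: [-0.3, 0.4, -0.1]
width: -0.0002
grip_force: 0.0
```

>>> {"op": "carry_out", "data": {"moves": "1 .32 .74 0 0 0 .0825;1 .32 .74 0 0 0 .0825;1 .32 .74 0 0 0 .0825;1 .32 .74 0 0 0 .0825;1 .32 .74 0 0 0 .0825;1 .32 .74 0 0 0 .0825;1 .32 .74 0 0 0 .0825;1 .32 .74 0 0 0 .0825"}}

```text
time: 2.8
tcp_pos: [0.5805, 0.1214, 0.3041]
orientation: [3.141, 0.0, 1.471]
contact_force: [0.5, -0.1, 0.2]
width: -0.0001
grip_force: 0.0
```

>>> {"op": "carry_out", "data": {"moves": "1 0 0 -.6 0 0 0;1 0 0 -.6 0 0 0;1 0 0 -.5 0 0 0;1 0 0 -.2 0 0 0;1 0 0 -.2 0 0 0;1 0 0 -.2 0 0 0;1 0 0 -.2 0 0 0;1 0 0 -.2 0 0 0"}}

```text
time: 3.8
tcp_pos: [0.5803, 0.1206, 0.1419]
orientation: [3.14, -0.0, 1.47]
contact_force: [-0.7, 1.7, 2.3]
width: -0.0001
grip_force: 0.8
```

>>> {"op": "carry_out", "data": {"moves": "1 0 0 -.15 0 0 0;1 0 0 -.15 0 0 0;1 0 0 -.05 0 0 0;1 0 0 -.05 0 0 0;1 0 0 -.05 0 0 0;1 0 0 -.05 0 0 0;1 0 0 -.02 0 0 0;1 0 0 0 0 0 0"}}

```text
time: 4.8
tcp_pos: [0.5799, 0.1205, 0.1135]
orientation: [-3.141, 0.002, 1.47]
contact_force: [-7.7, -1.9, 16.6]
width: 0.0
grip_force: 8.4
```

>>> {"op": "carry_out", "data": {"moves": "1 0 0 -.03 0 0 0;1 0 0 -.03 0 0 0;1 0 0 0 0 0 0;1 0 0 0 0 0 0;1 0 0 .3 0 0 0;1 0 0 .4 0 0 0;1 0 0 .6 0 0 0;1 0 0 .6 0 0 0"}}

```text
time: 5.8
tcp_pos: [0.5801, 0.1199, 0.2218]
orientation: [3.141, -0.0, 1.469]
contact_force: [1.8, -0.1, -0.3]
width: -0.0004
grip_force: 0.0
```

>>> {"op": "carry_out", "data": {"moves": "0 -.24 -.65 .1 0 0 0;0 -.24 -.65 0 0 0 0.0065;0 -.24 -.65 0 0 0 .0065;0 -.24 -.65 0 0 0 .0065;0 -.24 -.65 0 0 0 .0065;0 -.24 -.65 0 0 0 .0065;0 -.24 -.65 0 0 0 .0065;0 -.24 -.5 0 0 0 0.017"}}

```text
time: 6.8
tcp_pos: [0.4641, -0.1851, 0.2272]
orientation: [3.14, 0.001, 1.512]
contact_force: [-0.5, -0.5, 0.1]
width: 0.0854
grip_force: 0.0
```

Run:
```python
from h import *
im,d=manip.capture("scene");cv2.imwrite("pics/s1.png",cv2.resize(im[130:290,210:410,::-1],None,fx=3.9,fy=3.6));W=world("scene",d)
im2,d2=manip.capture("top");W2=world("top",d2)
h=np.array([.643,.1157]);a=np.array([-.9948,.102]);n=np.array([.102,.9948])
for W in(W,W2):
    r=(W[...,:2]-h)@a;s=(W[...,:2]-h)@n
    for lo in range(20,100,15):
        k=(r>lo/1e3)&(r<(lo+15)/1e3)&(abs(s)<.015)&(W[...,2]>.02)
        if k.sum()>3: print(lo,k.sum(),np.percentile(W[k][:,2],[50,95]).round(4),np.percentile(s[k],[3,97]).round(4))
f=np.load("top0.npz")
print(manip.sense()["tcp_pos"],manip.sense()["orientation"])
```

```text
20 50 [0.0384 0.0421] [-0.006   0.0092]
35 53 [0.0384 0.0417] [-0.006   0.0089]
50 48 [0.0384 0.0422] [-0.0062  0.0095]
65 46 [0.0386 0.0424] [-0.0058  0.0088]
80 37 [0.0397 0.0423] [-0.005   0.0085]
20 35 [0.0418 0.0473] [-0.0092  0.0056]
35 35 [0.0415 0.0451] [-0.0094  0.0064]
50 33 [0.0407 0.0458] [-0.0093  0.0059]
65 34 [0.041  0.0454] [-0.0091  0.0059]
80 34 [0.0413 0.0459] [-0.0091  0.0064]
[ 0.46254667 -0.18783289  0.22676965] [-3.14080082e+00  2.70089370e-03  1.50523515e+00]
```

View pics/s1.png

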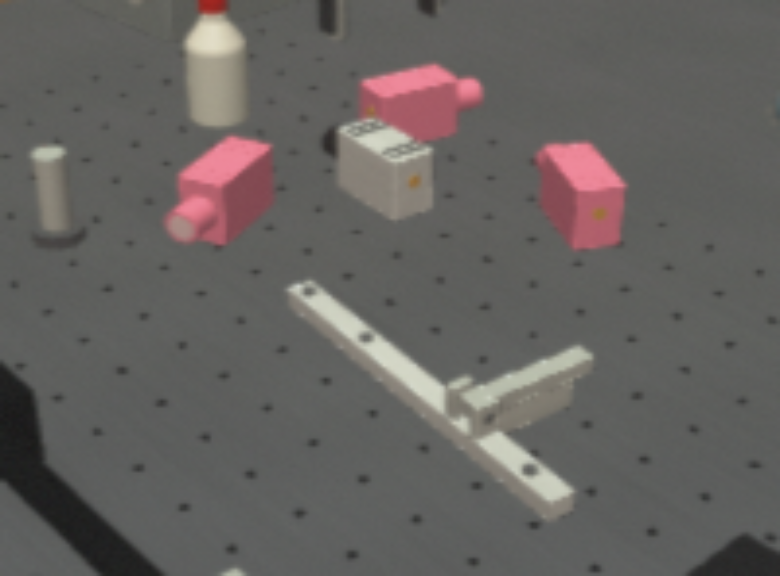

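The picture shows the stop level (arm from (470,400) to (590,355), top at 41 mm along its whole length) and the camera undisturbed. Next I descend over the camera.

>>> {"op": "carry_out", "data": {"moves": "0 0 .05 -.4 0 0 0.01;0 0 0 -.4 0 0 0;0 0 0 -.4 0 0 0;0 0 0 -.4 0 0 0;0 0 0 -.2 0 0 0;0 0 0 -.15 0 0 0;0 0 0 0 0 0 0;0 0 0 0 0 0 0"}}

```text
time: 7.9
tcp_pos: [0.4653, -0.1798, 0.1108]
orientation: [3.14, 0.001, 1.521]
contact_force: [0.1, 0.3, -0.5]
width: 0.0851
grip_force: 0.0
```

>>> {"op": "carry_out", "data": {"moves": "0 0 -.03 -.15 0 0 0;0 0 0 -.1 0 0 0;0 0 0 0 0 0 0;1 0 0 0 0 0 0;1 0 0 0 0 0 0;1 0 0 0 0 0 0;1 0 0 0 0 0 0;1 0 0 0 0 0 0", "squeeze": 40}}

```text
time: 8.9
tcp_pos: [0.4648, -0.1815, 0.0954]
orientation: [3.141, 0.0, 1.521]
contact_force: [-1.6, 0.9, 3.2]
width: 0.0399
grip_force: 41.2
```

Run:
```python
from h import *
s=manip.sense();print(s["tcp_pos"],s["orientation"],s["width"],s["grip_force"],manip.grip_depth)
for c in("scene","top"):
    im,d=manip.capture(c);W=world(c,d);x,y,z=W[...,0],W[...,1],W[...,2]
    im=im.astype(int);k=(abs(x-.465)<.03)&(abs(y+.18)<.09)&(z>.01)&(z<.065)&(im.max(-1)-im.min(-1)<50)
    P=W[k];print(c,k.sum(),np.percentile(P,[1,50,99],axis=0).round(3))
    f=P[P[:,1]>-.148];print(len(f),f.mean(0) if len(f) else"")
```

```text
[ 0.46475263 -0.18151304  0.0953679 ] [3.14141526e+00 2.10152412e-04 1.52138919e+00] 0.03988146849750744 41.16279065608978 0.0539
scene 401 [[ 0.441 -0.244  0.011]
 [ 0.476 -0.16   0.043]
 [ 0.494 -0.139  0.064]]
153 [ 0.46866106 -0.14232484  0.03697879]
top 60 [[ 0.448 -0.153  0.012]
 [ 0.466 -0.145  0.058]
 [ 0.487 -0.142  0.064]]
45 [ 0.46632651 -0.14455011  0.05193965]
```

The grip is sound: width 39.9 mm, and the camera's back face at y=-0.1425 agrees with the grasp. Now I lift and carry it to a point just short of the corner.

>>> {"op": "carry_out", "data": {"moves": "1 0 0 .4 0 0 0;1 .25 .41 0 0 0 -.0095;1 .25 .41 0 0 0 -.0095;1 .25 .41 0 0 0 -.0095;1 .25 .41 0 0 0 -.0095;1 .25 .41 0 0 0 -.0095;1 .25 .41 0 0 0 -.0095;1 .25 .41 0 0 0 -.0095"}}

```text
time: 10.0
tcp_pos: [0.5691, -0.0086, 0.1178]
orientation: [-3.14, 0.0, 1.469]
contact_force: [0.6, 0.0, -2.7]
width: 0.0396
grip_force: 41.4
```

>>> {"op": "carry_out", "data": {"moves": "1 .14 .4 0 0 0 0;1 .14 .4 0 0 0 0;1 .14 .35 0 0 0 0;1 0 0 0 0 0 0;1 0 0 -.1 0 0 0;1 0 0 -.1 0 0 0;1 0 0 0 0 0 0;1 0 0 0 0 0 0"}}

```text
time: 11.0
tcp_pos: [0.5947, 0.0591, 0.107]
orientation: [-3.141, 0.0, 1.468]
contact_force: [-0.3, -0.3, -3.1]
width: 0.0397
grip_force: 41.3
```

Run:
```python
from h import *
s=manip.sense();print(s["tcp_pos"],s["orientation"],s["contact_force"],s["width"])
im,d=manip.capture("scene");cv2.imwrite("pics/s2.png",cv2.resize(im[150:290,250:410,::-1],None,fx=4.2,fy=4.2,interpolation=2))
```

```text
[0.59474267 0.05906721 0.106957  ] [-3.14138444e+00  2.65811104e-04  1.46824935e+00] [-0.26393621 -0.27409993 -3.14676613] 0.03965494797532933
```

View pics/s2.png

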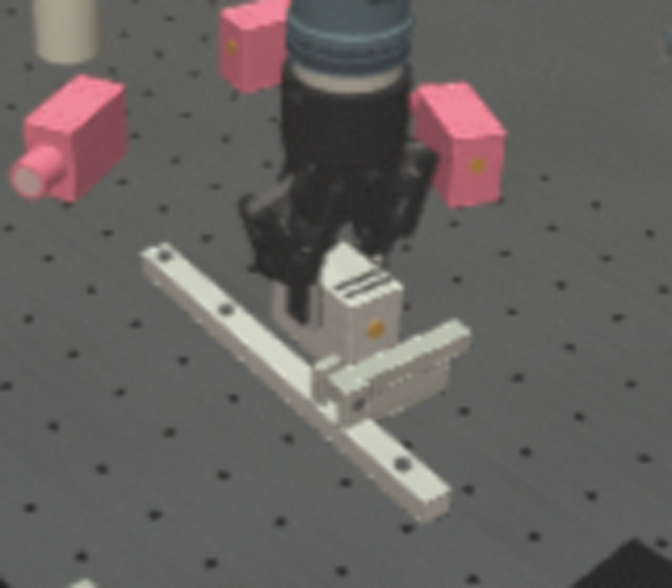

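The picture shows the camera held upright short of the stop, its back (the face with the orange dot at (376,328)) towards the blade and its long side by the fence. Now I lower it and approach the stop.

>>> {"op": "carry_out", "data": {"moves": "1 0 0 -.09 0 0 0;1 0 0 -.07 0 0 0;1 .01 .1 0 0 0 0;1 .01 .08 0 0 0 0;1 0 .02 0 0 0 0;1 .003 .015 0 0 0 0;1 0 0 0 0 0 0;1 0 0 0 0 0 0"}}

```text
time: 12.05
tcp_pos: [0.5962, 0.0723, 0.0975]
orientation: [-3.142, 0.0, 1.469]
contact_force: [-0.5, -1.2, -1.9]
width: 0.0395
grip_force: 41.3
```

>>> {"op": "carry_out", "data": {"moves": "1 .002 .015 0 0 0 0;1 .002 .015 0 0 0 0;1 0 0 0 0 0 0;1 0 0 0 0 0 0;1 0 0 0 0 0 0;1 0 0 0 0 0 0;1 0 0 0 0 0 0;1 0 0 0 0 0 0"}}

```text
time: 13.05
tcp_pos: [0.5962, 0.0725, 0.0975]
orientation: [-3.141, 0.003, 1.468]
contact_force: [-1.4, -4.8, 0.5]
width: 0.0395
grip_force: 41.6
```

Contact with the stop, 4.8 N. Now I slide to the fence.

>>> {"op": "carry_out", "data": {"moves": "1 .05 -.005 0 0 0 0;1 .05 -.005 0 0 0 0;1 .04 -.004 0 0 0 0;1 .02 -.002 0 0 0 0;1 .02 -.002 0 0 0 0;1 .015 -.0015 0 0 0 0;1 0 0 0 0 0 0;1 0 0 0 0 0 0"}}

```text
time: 14.05
tcp_pos: [0.6059, 0.0716, 0.0959]
orientation: [-3.136, 0.003, 1.469]
contact_force: [-3.5, -4.4, -2.9]
width: 0.0398
grip_force: 41.2
```

>>> {"op": "carry_out", "data": {"moves": "1 .02 -.002 0 0 0 0;1 .02 -.002 0 0 0 0;1 .02 -.002 0 0 0 0;1 0 0 0 0 0 0;1 0 0 0 0 0 0;1 0 0 0 0 0 0;1 0 0 0 0 0 0;1 0 0 0 0 0 0"}}

```text
time: 15.05
tcp_pos: [0.6087, 0.0713, 0.0958]
orientation: [-3.134, 0.004, 1.469]
contact_force: [-4.6, -3.3, -1.8]
width: 0.0396
grip_force: 41.4
```

>>> {"op": "carry_out", "data": {"moves": "1 .02 0 0 0 0 0;1 .02 0 0 0 0 0;1 0 0 -.02 0 0 0;1 0 0 0 0 0 0;1 0 0 0 0 0 0;1 0 0 0 0 0 0;1 0 0 0 0 0 0;1 0 0 0 0 0 0"}}

```text
time: 16.05
tcp_pos: [0.6092, 0.0714, 0.0957]
orientation: [-3.13, 0.006, 1.47]
contact_force: [-11.3, -6.0, 9.7]
width: 0.0394
grip_force: 42.5
```

Run:
```python
from h import *
s=manip.sense();print(s["tcp_pos"],s["orientation"],s["contact_force"],s["wrist_torque"])
im,d=manip.capture("scene");cv2.imwrite("pics/s3.png",cv2.resize(im[190:270,285:385,::-1],None,fx=7,fy=7,interpolation=2))
```

```text
[0.60922258 0.07137488 0.0957482 ] [-3.12952076  0.00614611  1.46980228] [-11.26715821  -5.96236908   9.65962587] [-0.85234271  2.32387775  0.3610227 ]
```

View pics/s3.png

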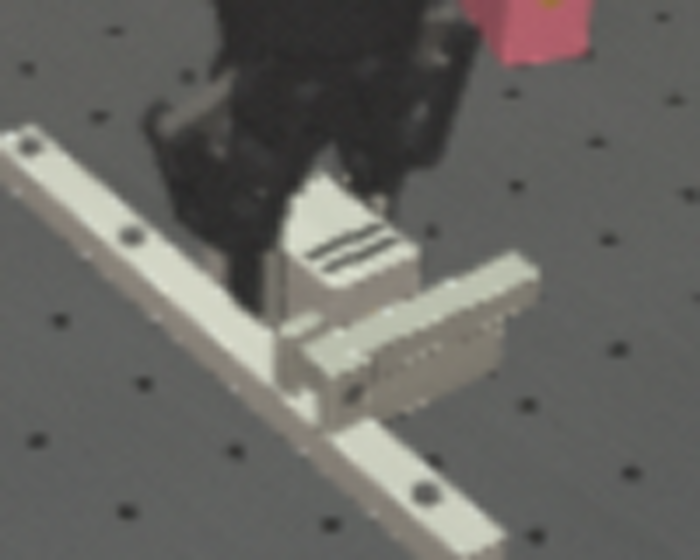

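All three contacts are made: fence 11 N, stop 6 N, bench 10 N. The picture shows the back end against the blade at (350,340) and the side by the fence. The tool has tilted about 0.7°, so I level it while building up the diagonal push.

>>> {"op": "carry_out", "data": {"moves": "1 0 .003 0 -.008 -.004 0;1 0 .003 0 -.008 -.004 0;1 .008 0 -.008 0 0 0;1 .008 0 -.008 0 0 0;1 .008 0 -.008 0 0 0;1 0 0 0 0 0 0;1 0 0 0 0 0 0;1 0 0 0 0 0 0", "squeeze": 60}}

```text
time: 17.1
tcp_pos: [0.6091, 0.0721, 0.0957]
orientation: [-3.133, 0.019, 1.469]
contact_force: [-17.5, -6.0, 20.8]
width: 0.0395
grip_force: 62.1
```

>>> {"op": "carry_out", "data": {"moves": "1 -.005 .003 0 -.005 -.012 0;1 -.005 .003 0 -.005 -.012 0;1 0 0 0 0 -.004 0;1 0 0 0 0 0 0;1 0 0 0 0 0 0;1 0 0 0 0 0 0;1 0 0 0 0 0 0;1 0 0 0 0 0 0"}}

```text
time: 18.1
tcp_pos: [0.6076, 0.0725, 0.0956]
orientation: [3.13, 0.025, 1.467]
contact_force: [-17.9, -5.9, 22.2]
width: 0.0395
grip_force: 62.3
```

I had the tilt axes swapped: at this yaw, roll reads about world y and pitch about world -x. I'll undo that.

>>> {"op": "carry_out", "data": {"moves": "1 .005 -.007 0 .011 .005 0;1 .005 -.007 0 .011 .005 0;1 .005 -.006 0 .010 .005 0;1 0 0 0 0 0 0;1 0 0 0 0 0 0;1 0 0 0 0 0 0;1 0 0 0 0 0 0;1 0 0 0 0 0 0"}}

```text
time: 19.1
tcp_pos: [0.6086, 0.0711, 0.0955]
orientation: [-3.139, 0.003, 1.469]
contact_force: [-19.0, -5.8, 21.1]
width: 0.0394
grip_force: 62.0
```

Run:
```python
from h import *
th=np.radians(-5.8);R=np.array([[np.cos(th),-np.sin(th)],[np.sin(th),np.cos(th)]]);o=np.array([.6368,.0559])
for c in("scene","top"):
    W=[];
    for i in range(6):
        im,d=manip.capture(c);W.append(world(c,d))
    W=np.nanmean(W,0);F=np.dstack([(W[...,:2]-o)@R,W[...,2]])
    x,y,z=F[...,0],F[...,1],F[...,2]
    k=(x>-.06)&(x<.005)&(y>-.03)&(y<.06)&(z>.055)&(z<.066);P=F[k]
    print(c,k.sum(),np.percentile(P,[2,50,98],axis=0).round(4) if k.sum() else "")
    if k.sum()>10:
        A=np.c_[P[:,0]+.03,P[:,1]-.012,np.ones(len(P))];print("plane",np.linalg.lstsq(A,P[:,2],rcond=None)[0].round(4))
    for lo in range(-30,50,10):
        m=k&(y>lo/1e3)&(y<(lo+10)/1e3)
        if m.sum()>3: print(lo,m.sum(),z[m].mean().round(4),x[m].min().round(4),x[m].max().round(4))
    b=(x>-.05)&(x<-.01)&(y>.04)&(y<.065)&(z>.044)&(z<.058); print("back",b.sum(),y[b].mean() if b.any() else "")
    l=(x>-.06)&(x<0)&(y<-.03)&(y>-.08)&(z>.01)&(z<.05); print("lens",l.sum(),np.percentile(F[l],[2,50,98],axis=0).round(4) if l.any() else"")
    cv2.imwrite(f"pics/f_{c}.png",cv2.resize(im[...,::-1][(slice(195,260),slice(290,370)) if c=="scene" else (slice(150,210),slice(230,310))],None,fx=8,fy=8,interpolation=2))
print(manip.sense()["contact_force"],manip.sense()["tcp_pos"],manip.sense()["orientation"])
```

```text
scene 242 [[-0.0534 -0.0039  0.0553]
 [-0.0317  0.0271  0.0599]
 [ 0.0008  0.0519  0.0633]]
plane [-0.0282 -0.0247  0.0601]
-10 7 0.0598 -0.0498 -0.0393
0 23 0.0602 -0.054 -0.0267
10 46 0.0602 -0.0538 0.0036
20 53 0.0599 -0.0571 0.0013
30 41 0.0598 -0.0492 -0.0105
40 44 0.0597 -0.0497 -0.0107
back 69 0.05046522636478321
lens 48 [[-0.0348 -0.0774  0.0167]
 [-0.0062 -0.0527  0.018 ]
 [-0.0005 -0.0312  0.0422]]
top 10 [[-0.0239 -0.0283  0.0588]
 [-0.0144 -0.0269  0.0609]
 [-0.0101 -0.0215  0.064 ]]
-30 10 0.0612 -0.0244 -0.01
back 0 
lens 163 [[-0.0433 -0.078   0.0142]
 [-0.0214 -0.0492  0.0402]
 [-0.0008 -0.0316  0.0467]]
[-18.58779552  -5.89400957  21.22130683] [0.60854199 0.07112421 0.09543621] [-3.13924812e+00  2.47961819e-03  1.46876984e+00]
```

View pics/f_scene.png

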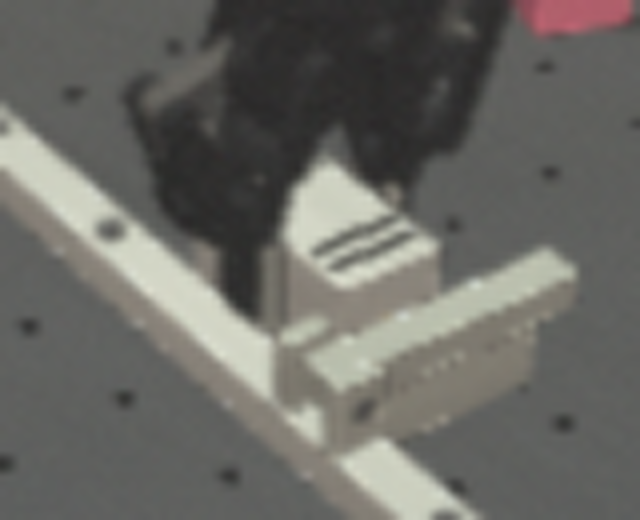

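The top face measures flat at 60 mm, the side is at -10 mm (on the fence face), the back at 51–52 mm (on the stop), and the lens points away from it. One small levelling touch while holding the push.

>>> {"op": "carry_out", "data": {"moves": "1 .004 0 -.004 .003 -.003 0;1 0 0 0 0 0 0;1 0 0 0 0 0 0;1 0 0 0 0 0 0;1 0 0 0 0 0 0;1 0 0 0 0 0 0;1 0 0 0 0 0 0;1 0 0 0 0 0 0"}}

```text
time: 20.7
tcp_pos: [0.6084, 0.071, 0.0954]
orientation: [-3.14, 0.001, 1.469]
contact_force: [-19.6, -5.5, 23.4]
width: 0.0392
grip_force: 62.2
```

```bash
python3 -c "
from workcell import manip
print(manip.close_job())"
```

```text
the job is handed in; nothing more can be done
None
```

The job is handed in: the stop is all the way down and the camera sits flat in the corner, its long side on the fence, its back on the stop and its lens pointing away. The arm is still holding one steady diagonal push of about 20 N into the fence and 23 N down, and the other things on the bench were not touched.

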